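Close up the bottle labeller

ROBOT

A 7-joint arm with a two-finger parallel gripper is mounted at the origin on the work surface. World frame = base frame: x ahead of the robot, y to its left, z up, the work surface at z = 0. Lengths are in m, angles in rad, forces in N, time in s.
With the tool pointing down it reaches from about 0.4 to 0.85 m from the base axis. Payload 10.4 kg.
Tool frame: the origin (TCP) lies at the very end of the fingers, on their centre line; the grasp point (between the pads) lies 19 mm behind it; z points along the fingers, y is the line along which they close (so a half turn about z gives the same grasp; the last joint's range is limited). The gripper opens to 87 mm and grips with 3 to 60 N. Pads are 19 mm wide; open, the fingers measure 117 mm over their backs; the gripper's body (75 mm by 190 mm) begins 51 mm behind the grasp point.
Start: joints at [-0.023, 0.332, -0.065, 1.46, 0.022, 1.35, -0.088], TCP at [0.625, 0, 0.223] pointing down, gripper open.
Joint ranges: [-2.6, 2.6], [-0.5, 2.12], [-1.47, 1.34], [0.16, 2.42], [-1.27, 4.41], [0.06, 2.06], [-2.6, 2.6]. Speed limits (rad/s): [2.22, 2.22, 2.79, 2.79, 3.14, 3.14, 3.14].

INTERFACE

Orientations are given as a unit quaternion [x, y, z, w].
In Python, from bench import * gives the robot as it stands.
- The arm moves only by the tool carry_out, never from a script. Its argument "deltas" is a list of rows, each an object with "hand": the finger opening in mm, from 0 to 87; "dp": the shift along the tool's x, y, z each as a share of 250 mm, from -1 to 1, a list of three; "spin": the turn about the tool's z as a share of pi rad, from -1 to 1. In form: [{"hand": hand, "dp": [dx, dy, dz], "spin": spin}, ...]. A call has 1 to 20 rows; each row is the pose to reach, as a shift and turn from the pose commanded when the call began, along the tool's axes at that moment, turning the shorter way round; what a row does not reach only later rows make up. A row lasts 1/10 s, in which the tool goes at most 50 mm and 8.59 degrees, less where a joint would pass 70% of its speed; a pose out of reach is approached as far as the arm can. A call with a number of a shift or a turn outside -1 to 1 is refused whole. A call with a gripper value outside its range is refused whole. The fingers move at their own pace and stop on an object; "force" is the grip in N (left out, the last holds). Time passes only in rows, so rows that repeat a pose let the fingers close. It gives the time, the measured TCP pose, the force, the opening and the grip force at its end, in the units of the state.
- read_state(): the state, without advancing time (a new reading comes with each control period).
- camera(name): name is "scene" or "side" or "wrist"; returns the picture (384x512x3 uint8, red, green, blue); there is no depth.
- get_calibration(name): a dict with "fx", "fy", "cx", "cy" (pixels), "k1" (the pictures are not rectified: a ray, as slopes to the right and down, at radius r is drawn at 1 + k1 r^2 times it, then the intrinsics apply), "R" (3x3) and "t" (3): a world point X has camera coordinates R X + t; the wrist camera has in their place "mount" (4x4, takes a point from camera to tool coordinates, whose origin is the TCP and whose axes are the flange's). Camera axes: x right, y down, z forward; pixel columns grow to the right and rows downward; lengths in m; the calibration is good to about 2 mm. A picture is of the moment at which its call begins: read the wrist's pose just before it. get_calibration takes no time and is no camera call.
- close_job(): hands the job in; it is judged then, once.
The state is a dict: "time": time; "joint_positions": joint angles; "joint_vel": joint speeds; "joint_torque": joint torques, N m; "ee_pos": TCP position; "eef_rot": TCP orientation; "ft_force": force on the tool from outside, world axes, zero at the start; "torque": the same for the moment, N m; "width": finger opening in m; "grip_force": force on a finger pad.
Only numpy, scipy, OpenCV 4.12 (cv2) and the standard library are available. Lean on these libraries where they do the work, as an engineer would, in place of code of your own. Each camera call takes 0.05 s, during which the arm holds its last target. There are 200 camera calls.

TASK

Get the bench labeller ready for its next run: with the fingertips, gently push the carriage with its bottle all the way home into the labeller, and then swing the raised cover down until it is fully shut. Only push: do not pinch, lift or carry anything, keep the bottle lying in its carriage, do not lower the cover before the carriage is home, and leave the other things on the table where they are.

Things in the scene. Friction and masses are not known exactly. Their poses are not given: they have to be found in the camera images.
- labeller: Bench labeller, fixed: grey bed 12 mm high with a white housing, open at top and front. Origin on the table under the housing's middle; own x = the way the carriage is pushed home (away from the robot), y left, z up. In mm: bed x -165 to 60, y +-108; side walls x -53 to 58 at y +-104; back wall x 50 to 58; walls reach z 90.
- carriage (a joint): Slide of the carriage, m: 0 = home against a hard stop, positive = drawn out towards the robot (own -x of the labeller), at most 0.11. About 2 N of friction; stays where left. An aluminium trough 92 x 190 mm outside (x, y); front plate 190 mm wide, 6 thick, z 14 to 62 above the table; other walls reach z 44; inside 80 x 180.
- carriage_front (a point): Centre of the outer (robot-side) face of the carriage's front plate, 38 mm above the table; at labeller x = -52 mm when home (1 mm inside the front ends of the side walls), y = 0.
- carriage_seat (a point): Centre of the carriage's inner floor, 20 mm above the table: where the origin of the bottle belongs, within 25 mm (the trough is larger than the bottle).
- cover (a joint): Hinge of the cover, rad: 0 = fully shut, level on the housing against a hard stop; positive = raised; 1.57 = upright; at most 1.9. Stiff friction hinge (0.22 N m): stays at any angle, 3 to 5 N near its free edge moves it. Hinge axis = labeller y.
- cover_hinge (a point): Middle of the cover's hinge axis, on top of the housing's back wall: labeller x 58, y 0, z 91 mm.
- cover_edge (a point): Middle of the cover's free edge on its outer face, 119 mm from the hinge axis. Plain steel plate, 119 mm (hinge to edge) x 222 (along y) x 6 thick. The inner face runs through the hinge axis; the outer face is the top when shut, the side away from the robot when upright. A folded lip hangs 13 mm from the inner face at the free edge.
- bottle: Full square juice bottle with black cap, 50 x 50 x 150 mm, about 0.4 kg, lying loose along the carriage's y in the trough, its upper side 70 mm above the table. Origin: middle of the side it lies on; z up.
- bottle_a: Bystander: square juice bottle standing to the left of the carriage, 50 x 50 x 150 mm. Origin under its centre.
- bottle_b: Bystander: square juice bottle standing to the right of the carriage, 50 x 50 x 150 mm. Origin under its centre.
- label_roll: Bystander: white paper roll standing on end beside the back of the labeller on its left, 90 mm diameter, 60 mm high. Origin under its centre.
- cap_tub: Bystander: open white plastic tub beside the back of the labeller on its right, 100 mm diameter, 70 mm high. Origin under its centre.
- brush: Bystander: brush lying on the table at the right. Origin under its middle.
- jar: Bystander: jar with black lid standing at the left, 60 mm diameter, 90 mm high. Origin under its centre.
Things that resemble listed ones, but are neither listed nor needed, are in the scene too. Leave any purple look-alike of the bottle alone.

How it is judged:
On the way, in this order (a step that is already met when the one before it is completed fails the run):
1. the carriage is pushed fully home while the cover is still raised (value of joint carriage below 0.005 m and value of joint cover above 0.9 rad), for 0.2 s.
2. the cover is swung down fully shut (value of joint cover below 0.05 rad), for 0.2 s.
At the end, for the whole second after the job is handed in: The carriage is home within 5 mm and the cover shut within 0.05 rad; the bottle lies at rest in the carriage, its origin within 25 mm of the seat and not tilted more than 0.2 rad; the other six things are within 30 mm of their starts and still upright (0.2 rad) (value of joint carriage below 0.005 m and value of joint cover below 0.05 rad and distance between bottle and carriage_seat below 0.025 m and angle between each of bottle, bottle_a, bottle_b, label_roll, cap_tub, jar's own z axis and vertical below 0.2 rad and linear speed of bottle below 0.02 m/s and not (distance of bottle_a from where it was at the start of the episode above 0.03 m) and not (distance of bottle_b from where it was at the start of the episode above 0.03 m) and not (distance of label_roll from where it was at the start of the episode above 0.03 m) and not (distance of cap_tub from where it was at the start of the episode above 0.03 m) and not (distance of brush from where it was at the start of the episode above 0.03 m) and not (distance of jar from where it was at the start of the episode above 0.03 m)); the robot touches nothing.
It fails at once if the cover is lowered below 0.6 rad while the carriage is more than 10 mm from home (value of joint cover below 0.6 rad and value of joint carriage above 0.01 m).
It fails at once if the bottle is lifted more than 20 mm out of its seat, or thrown out of the carriage (z of bottle in the frame of carriage_seat above 0.02 m or distance between bottle and carriage_seat above 0.045 m).
It fails at once if a bystander is moved more than 30 mm or lifted (distance of any of bottle_a, bottle_b, label_roll, cap_tub, brush, jar from where it was at the start of the episode above 0.03 m).
It fails at once if a bystander is tipped over (more than 0.5 rad) (angle between any of bottle_a, bottle_b, label_roll, cap_tub, jar's own z axis and vertical above 0.5 rad).
It fails at once if any part of the labeller is pressed or squeezed by the fingers with more than 60 N (contact force between the fingers and labeller above 60 N).
It also fails if it takes over 53 s, if anything falls off the work surface, if the arm or the gripper's body presses on something with over 40 N, if the wrist force passes 120 N, or if a joint passes its speed limit or range.

## Working session

There is one attempt and no reset: what is moved stays moved. The work goes in short steps, Python scripts to look and compute and a tool call to move; the robot and the scene stay as the last step left them, time stands still between calls to the robot, and variables do not carry over. Pictures are saved under pics/ and viewed, at most 10 in all, crops included, and the job is handed in when it is done.

Besides the shell and the picture viewer there is one more tool, called after "Emit:" in YAML: its name, and indented under it one key for each argument. carry_out: Moves the arm, as the interface text tells. Its arguments: {"type":"object","properties":{"deltas":{"type":"array","items":{"type":"object","properties":{"hand":{"type":"number"},"dp":{"type":"array","items":{"type":"number","minimum":-1,"maximum":1}},"spin":{"type":"number","minimum":-1,"maximum":1}}}},"force":{"type":"number"}},"required":["deltas"]}

```bash
mkdir -p pics; python3 - <<'E'
from bench import *
import cv2
s=read_state(); print(s['time'],s['ee_pos'],s['eef_rot'],s['ft_force'])
for n in ['scene','side']:
    cv2.imwrite(f'pics/{n}0.png',cv2.resize(camera(n)[:,:,::-1],(800,600))); print(n,get_calibration(n))
print(get_calibration('wrist'))
E
```

```text
0.0 [6.24614308e-01 1.63100296e-05 2.21752682e-01] [ 7.07077538e-01  7.07135670e-01 -5.15785461e-04 -4.83347403e-04] [-0.56805826  0.0902034   0.11404644]
scene {'fx': 483.0826571033376, 'fy': 483.0826571033376, 'cx': 256.9645294313687, 'cy': 188.18768354775875, 'k1': -0.16577670605018302, 'R': array([[ 0.64015488,  0.76802051,  0.01860693],
       [ 0.60030996, -0.48495855, -0.63595845],
       [-0.47940555,  0.41828184, -0.77149895]]), 't': array([-0.35267785, -0.22682767,  1.61606942])}
side {'fx': 500.06623092851436, 'fy': 500.06623092851436, 'cx': 252.80466588220162, 'cy': 194.96352755798998, 'k1': -0.09721467778276692, 'R': array([[ 0.99767556, -0.06722183, -0.01116741],
       [-0.05486545, -0.69522491, -0.71669527],
       [ 0.0404137 ,  0.71564206, -0.69729705]]), 't': array([-0.50879365,  0.11462607,  1.4076369 ])}
{'fx': 317.5739144512006, 'fy': 317.5739144512006, 'cx': 253.06597124007504, 'cy': 195.8088651213868, 'k1': -0.0011606286270919156, 'mount': array([[-3.62534432e-05, -9.56957696e-01, -2.90227439e-01,
         7.92975372e-02],
       [ 9.99999999e-01, -2.62043419e-05, -3.85111640e-05,
        -3.18977764e-04],
       [ 2.92483357e-05, -2.90227440e-01,  9.56957696e-01,
        -1.62281701e-01],
       [ 0.00000000e+00,  0.00000000e+00,  0.00000000e+00,
         1.00000000e+00]])}
```

View pics/scene0.png

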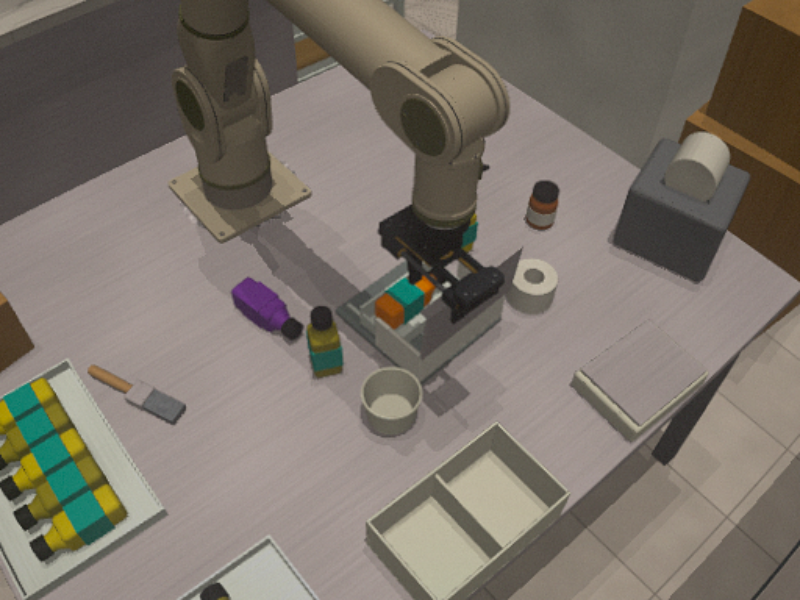

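View pics/side0.png

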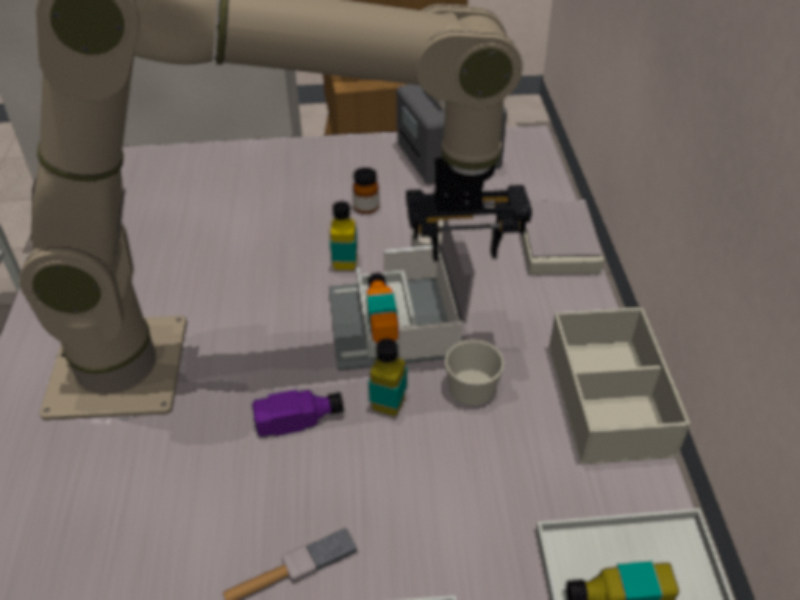

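The scene view (800x600) shows the labeller around (430,310), with its bed corner near (340,312) and the orange bottle in the trough. In the side view the bed's left edge is at x≈335, y 285–365, and the cover is upright near (455,265). I'll take a close-up and the wrist view next.

```bash
python3 - <<'E'
from bench import *
import cv2,numpy as np
a=camera('scene')[140:250,205:345,::-1]; b=camera('side')[140:250,200:340,::-1]
A=[cv2.resize(i,(560,440),interpolation=cv2.INTER_CUBIC) for i in (a,b)]
s=read_state(); print(s['ee_pos'],s['eef_rot'])
cv2.imwrite('pics/w0.png',cv2.resize(camera('wrist')[:,:,::-1],(800,600)))
cv2.imwrite('pics/a.png',A[0]);cv2.imwrite('pics/b.png',A[1])
E
```

```text
[6.24776701e-01 7.46968660e-06 2.22064149e-01] [ 7.07088750e-01  7.07124690e-01 -3.00903018e-04 -2.85003478e-04]
```

View pics/w0.png

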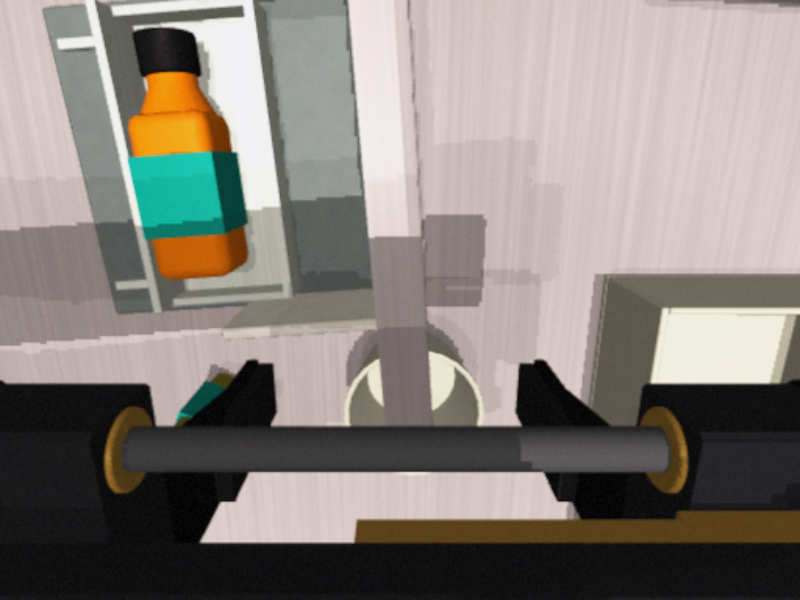

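View pics/b.png

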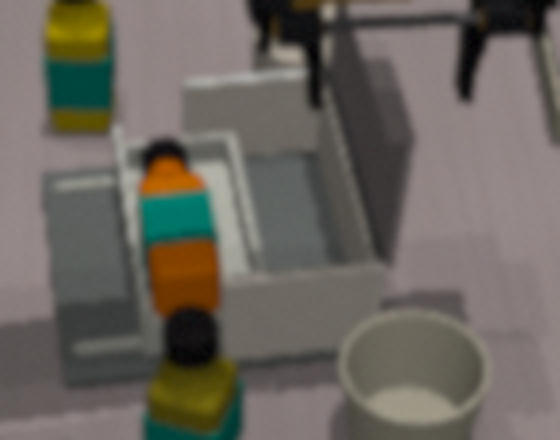

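View pics/a.png

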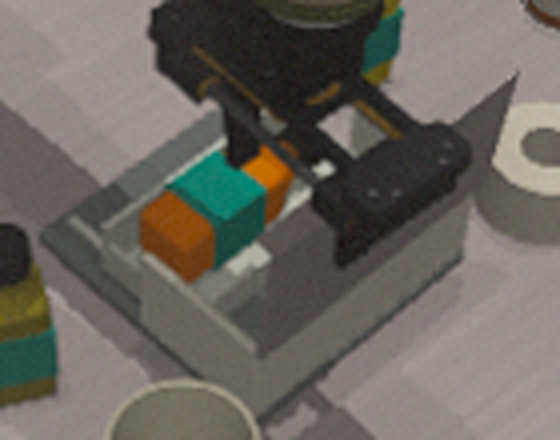

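```bash
cat > h.py <<'E'
import numpy as np,cv2
from scipy.spatial.transform import Rotation as Ro
from scipy.optimize import least_squares
from bench import *
def cam(n,ee=None,q=None):
    c=get_calibration(n)
    if n=='wrist':
        T=np.eye(4);T[:3,:3]=Ro.from_quat(q).as_matrix();T[:3,3]=ee
        M=np.linalg.inv(T@c['mount']);c['R'],c['t']=M[:3,:3],M[:3,3]
    return c
def proj(c,X):
    p=np.atleast_2d(X)@np.array(c['R']).T+c['t'];s=p[:,:2]/p[:,2:]
    s=s*(1+c['k1']*(s**2).sum(1))[:,None]
    return s*[c['fx'],c['fy']]+[c['cx'],c['cy']]
def model(p):
    x,y,yaw=p[:3];c,s=np.cos(yaw),np.sin(yaw)
    return lambda P:np.array([x+c*P[0]-s*P[1],y+s*P[0]+c*P[1],P[2]])
def cov(r,y,th,o=0): # r from hinge, o outward
    return [.058-r*np.cos(th)+o*np.sin(th),y,.091+r*np.sin(th)+o*np.cos(th)]
E
cat > fit.py <<'E'
from h import *
W=cam('wrist',[.6248,0,.2221],[.70709,.70712,-.0003,-.0003]);S=cam('scene');D=cam('side')
w=lambda u,v:np.array([u,v])/1.5625
s=lambda u,v:np.array([205+u/4,140+v/4]); d=lambda u,v:np.array([200+u/4,140+v/4])
B=lambda x,y,z:(lambda p:[x,y,z])
obs=[(W,w(118,313),B(-.165,-.108,.012)),(W,w(45,8),B(-.165,.108,.012)),
(W,w(225,337),B(-.053,-.1,.09)),(W,w(155,311),lambda p:[-.052-p[3],-.095,.062]),
(D,d(42,175),B(-.165,.108,.012)),(D,d(66,376),B(-.165,-.108,.012)),(D,d(385,266),B(.058,-.104,.09)),(D,d(183,84),B(-.053,.104,.09)),
(D,d(117,130),lambda p:[-.052-p[3],.095,.062]),(D,d(412,135),lambda p:cov(.119,-.111,p[4],.006)),
(S,s(42,235),B(-.165,-.108,.012)),(S,s(142,255),B(-.053,-.104,.09)),(S,s(262,357),B(.058,-.104,.09)),(S,s(518,72),lambda p:cov(.119,.111,p[4],.003))]
def res(p):
    m=model(p); return np.concatenate([proj(c,m(f(p)))[0]-u for c,u,f in obs])
r=least_squares(res,[.6,.05,0,.08,1.6],loss='soft_l1',f_scale=2)
print(r.x.round(4));print(res(r.x).reshape(-1,2).round(1).tolist())
m=model(r.x)
for n,P in dict(front=[-.052-r.x[3],0,.038],home=[-.052,0,.038],hinge=[.058,0,.091],edge=cov(.119,0,r.x[4],.006)).items(): print(n,m(P).round(4))
E
python3 fit.py
```

```text
[0.5635 0.0771 0.0633 0.0572 1.6205]
[[0.2, 1.3], [0.2, -1.4], [-0.2, -4.3], [0.3, 2.3], [0.3, -0.7], [-0.3, 1.5], [0.2, 0.2], [0.7, 0.2], [-0.8, -0.6], [0.9, 1.4], [-1.5, -0.5], [0.3, -0.2], [-0.5, -0.4], [-0.6, -0.6]]
front [0.4545 0.0702 0.038 ]
home [0.5116 0.0738 0.038 ]
hinge [0.6214 0.0807 0.091 ]
edge [0.6332 0.0815 0.2096]
```

```bash
python3 - <<'E'
from h import *
D=cam('side');S=cam('scene')
def back(c,u,v,z):
    return least_squares(lambda p:proj(c,[p[0],p[1],z])[0]-np.array([u,v])/1.5625,[.5,0]).x.round(3)
print('a',back(D,343,262,.01),'cap a',back(D,342,207,.15),'b',back(D,388,402,.01),back(S,325,370,.01),'cap b',back(D,387,346,.15),back(S,320,312,.15))
E
```

```text
a [0.42  0.247] cap a [0.426 0.246] b [ 0.49  -0.123] [ 0.502 -0.133] cap b [ 0.491 -0.123] [ 0.487 -0.122]
```

Emit:
carry_out:
  deltas:
    - {"hand":0,"dp":[0,0,-0.2],"spin":0}
    - {"hand":0,"dp":[0,0,-0.4],"spin":0}
    - {"hand":0,"dp":[0,0,-0.4],"spin":0}

```text
time: 0.55
ee_pos: [0.6271, 0.0001, 0.3303]
eef_rot: [0.707, 0.707, 0.004, 0.004]
ft_force: [1.1, -0.8, -0.7]
width: 0.0706
grip_force: 0.0
```

Emit:
carry_out:
  deltas:
    - {"hand":0,"dp":[0.07,-0.2,0],"spin":-0.05}
    - {"hand":0,"dp":[0.14,-0.35,0],"spin":-0.1}
    - {"hand":0,"dp":[0.2,-0.5,0],"spin":-0.14}
    - {"hand":0,"dp":[0.27,-0.65,0],"spin":-0.18}
    - {"hand":0,"dp":[0.27,-0.82,0],"spin":-0.22}
    - {"hand":0,"dp":[0.27,-0.82,0],"spin":-0.27}
    - {"hand":0,"dp":[0.27,-0.82,0],"spin":-0.31}
    - {"hand":0,"dp":[0.27,-0.82,0],"spin":-0.35}
    - {"hand":0,"dp":[0.27,-0.82,0],"spin":-0.4}
    - {"hand":0,"dp":[0.27,-0.82,0],"spin":-0.44}
    - {"hand":0,"dp":[0.27,-0.82,0],"spin":-0.48}
    - {"hand":0,"dp":[0.27,-0.82,0],"spin":-0.52}
    - {"hand":0,"dp":[0.27,-0.82,0],"spin":-0.52}
    - {"hand":0,"dp":[0.27,-0.82,0],"spin":-0.52}
    - {"hand":0,"dp":[0.27,-0.82,0],"spin":-0.52}

```text
time: 2.05
ee_pos: [0.42, 0.0675, 0.3226]
eef_rot: [-0.03, 1.0, 0.0, 0.0]
ft_force: [0.3, -0.1, -0.2]
width: 0.0007
grip_force: 0.0
```

Emit:
carry_out:
  deltas:
    - {"hand":0,"dp":[0,0,0.15],"spin":0}
    - {"hand":0,"dp":[0,0,0.3],"spin":0}
    - {"hand":0,"dp":[0,0,0.45],"spin":0}
    - {"hand":0,"dp":[0,0,0.6],"spin":0}
    - {"hand":0,"dp":[0,0,0.75],"spin":0}
    - {"hand":0,"dp":[0,0,0.9],"spin":0}
    - {"hand":0,"dp":[0,0,0.98],"spin":0}
    - {"hand":0,"dp":[0,0,1.0],"spin":0}
    - {"hand":0,"dp":[0,0,1.0],"spin":0}

```text
time: 2.95
ee_pos: [0.4199, 0.0675, 0.0725]
eef_rot: [-0.031, 1.0, -0.0, -0.0]
ft_force: [-0.6, 0.1, 0.9]
width: 0.0006
grip_force: 0.0
```

Emit:
carry_out:
  deltas:
    - {"hand":0,"dp":[0,0,0.05],"spin":0}
    - {"hand":0,"dp":[0,0,0.1],"spin":0}
    - {"hand":0,"dp":[0,0,0.1],"spin":0}
    - {"hand":0,"dp":[0,0,0.1],"spin":0}
    - {"hand":0,"dp":[0,0,0.1],"spin":0}

```text
time: 3.45
ee_pos: [0.4207, 0.0677, 0.0483]
eef_rot: [-0.031, 1.0, 0.0, 0.001]
ft_force: [0.4, -0.4, 0.5]
width: 0.0002
grip_force: 0.0
```

```bash
python3 - <<'E'
from h import *
s=read_state();print(s['ee_pos'],s['ft_force'])
b=camera('side')[140:250,200:340,::-1];cv2.imwrite('pics/b1.png',cv2.resize(b,(560,440),interpolation=cv2.INTER_CUBIC))
E
```

```text
[0.42065647 0.06767372 0.04833413] [ 0.39552203 -0.35424421  0.46511768]
```

View pics/b1.png

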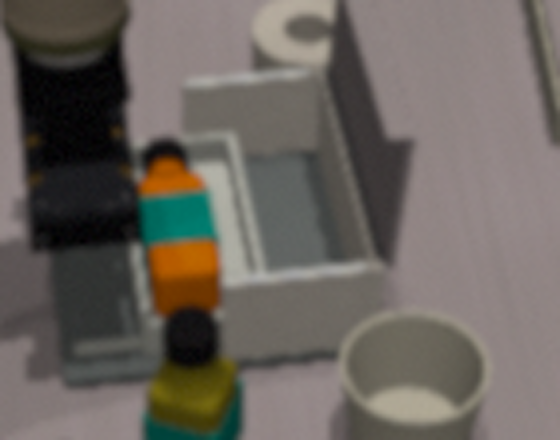

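The tool is behind the front plate at about (135,230) in the crop, clear of the bottles. The carriage and cover haven't moved, so I'll push slowly now.

Emit:
carry_out:
  deltas:
    - {"hand":0,"dp":[-0.03,0,0],"spin":0}
    - {"hand":0,"dp":[-0.05,0,0],"spin":0}
    - {"hand":0,"dp":[-0.065,0,0],"spin":0}
    - {"hand":0,"dp":[-0.08,0,0],"spin":0}
    - {"hand":0,"dp":[-0.09,0,0],"spin":0}
    - {"hand":0,"dp":[-0.1,0,0],"spin":0}
    - {"hand":0,"dp":[-0.11,0,0],"spin":0}
    - {"hand":0,"dp":[-0.12,0,0],"spin":0}
    - {"hand":0,"dp":[-0.13,0,0],"spin":0}
    - {"hand":0,"dp":[-0.14,0,0],"spin":0}
    - {"hand":0,"dp":[-0.15,0,0],"spin":0}
    - {"hand":0,"dp":[-0.16,0,0],"spin":0}
    - {"hand":0,"dp":[-0.17,0,0],"spin":0}
    - {"hand":0,"dp":[-0.18,0,0],"spin":0}
    - {"hand":0,"dp":[-0.19,0,0],"spin":0}
    - {"hand":0,"dp":[-0.2,0,0],"spin":0}

```text
time: 5.1
ee_pos: [0.4701, 0.0706, 0.0476]
eef_rot: [-0.031, 1.0, -0.0, 0.0]
ft_force: [-1.8, 1.5, -0.1]
width: 0.0006
grip_force: 0.8
```

Emit:
carry_out:
  deltas:
    - {"hand":0,"dp":[-0.01,0,0],"spin":0}
    - {"hand":0,"dp":[-0.02,0,0],"spin":0}
    - {"hand":0,"dp":[-0.03,0,0],"spin":0}
    - {"hand":0,"dp":[-0.04,0,0],"spin":0}
    - {"hand":0,"dp":[-0.05,0,0],"spin":0}
    - {"hand":0,"dp":[-0.06,0,0],"spin":0}
    - {"hand":0,"dp":[-0.07,0,0],"spin":0}
    - {"hand":0,"dp":[-0.08,0,0],"spin":0}
    - {"hand":0,"dp":[-0.09,0,0],"spin":0}
    - {"hand":0,"dp":[-0.1,0,0],"spin":0}
    - {"hand":0,"dp":[-0.1,0,0],"spin":0}

```text
time: 6.2
ee_pos: [0.4955, 0.0721, 0.0477]
eef_rot: [-0.031, 1.0, -0.0, 0.0]
ft_force: [0.3, 0.1, -0.8]
width: 0.0008
grip_force: 0.0
```

Emit:
carry_out:
  deltas:
    - {"hand":0,"dp":[-0.008,0,0],"spin":0}
    - {"hand":0,"dp":[-0.016,0,0],"spin":0}
    - {"hand":0,"dp":[-0.024,0,0],"spin":0}
    - {"hand":0,"dp":[-0.03,0,0],"spin":0}

```text
time: 6.6
ee_pos: [0.4974, 0.0722, 0.0466]
eef_rot: [-0.031, 0.999, -0.001, -0.005]
ft_force: [-28.0, -1.3, 19.5]
width: 0.0005
grip_force: 14.4
```

Emit:
carry_out:
  deltas:
    - {"hand":0,"dp":[-0.006,0,0],"spin":0}
    - {"hand":0,"dp":[-0.012,0,0],"spin":0}

```text
time: 6.8
ee_pos: [0.4976, 0.0722, 0.0462]
eef_rot: [-0.032, 0.999, -0.001, -0.008]
ft_force: [-43.3, -2.8, 34.3]
width: 0.0005
grip_force: 21.8
```

Emit:
carry_out:
  deltas:
    - {"hand":0,"dp":[0.04,0,0],"spin":0}
    - {"hand":0,"dp":[0.12,0,0],"spin":0}
    - {"hand":0,"dp":[0.24,0,0],"spin":0}
    - {"hand":0,"dp":[0.3,0,0],"spin":0}
    - {"hand":0,"dp":[0.3,0,0],"spin":0}

```text
time: 7.3
ee_pos: [0.4294, 0.0679, 0.0476]
eef_rot: [-0.031, 1.0, -0.0, 0.0]
ft_force: [0.1, -0.8, 0.5]
width: 0.0004
grip_force: 0.0
```

```bash
python3 - <<'E'
from h import *
s=read_state();print(s['ee_pos'],s['ft_force'])
for q in (0,.005,.01): 
  m=model([.5635,.0771,.0633]); print(q,((proj(cam('side'),[m([-.052-q,y,.062]) for y in(.095,-.095)])-[210,150])*6).round().tolist())
b=camera('side')[150:240,210:310,::-1];cv2.imwrite('pics/b2.png',cv2.resize(b,(600,540),interpolation=cv2.INTER_CUBIC))
E
```

```text
[0.42937852 0.06785015 0.04762349] [ 0.13967793 -0.82869469  0.51930276]
0 [[224.0, 121.0], [275.0, 393.0]]
0.005 [[214.0, 122.0], [264.0, 394.0]]
0.01 [[204.0, 123.0], [253.0, 395.0]]
```

View pics/b2.png

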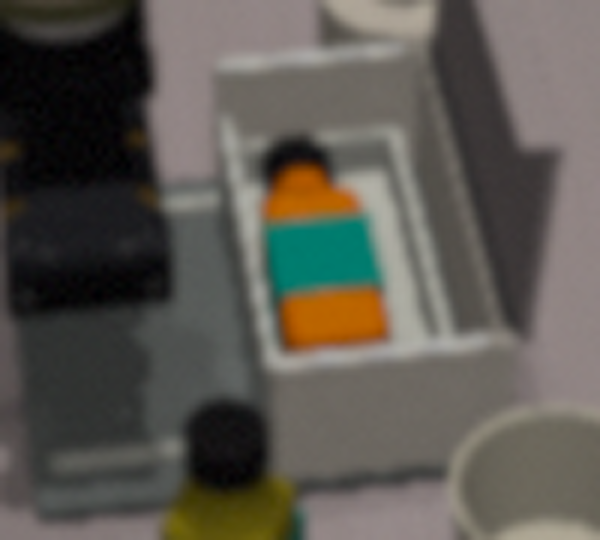

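The plate's top-left corner is at about (222,120), against (224,121) predicted for home, and the bottle is still lying in the trough. The carriage is home. Next I'll go up and over, behind the cover.

Emit:
carry_out:
  deltas:
    - {"hand":0,"dp":[0,0,-0.15],"spin":0}
    - {"hand":0,"dp":[0,0,-0.35],"spin":0}
    - {"hand":0,"dp":[0,0,-0.55],"spin":0}
    - {"hand":0,"dp":[0,0,-0.75],"spin":0}
    - {"hand":0,"dp":[0,0,-0.95],"spin":0}
    - {"hand":0,"dp":[0,0,-1],"spin":0}
    - {"hand":0,"dp":[0,0,-1],"spin":0}
    - {"hand":0,"dp":[-0.15,0,-1],"spin":0}
    - {"hand":0,"dp":[-0.3,0,-1],"spin":0}
    - {"hand":0,"dp":[-0.45,0,-1],"spin":0}
    - {"hand":0,"dp":[-0.6,0,-1],"spin":0}
    - {"hand":0,"dp":[-0.75,0,-1],"spin":0}
    - {"hand":0,"dp":[-0.9,0,-1],"spin":0}
    - {"hand":0,"dp":[-1,0,-1],"spin":0}
    - {"hand":0,"dp":[-1,0,-1],"spin":0}
    - {"hand":0,"dp":[-1,0,-1],"spin":0}

```text
time: 8.95
ee_pos: [0.68, 0.0838, 0.295]
eef_rot: [-0.031, 1.0, -0.0, -0.002]
ft_force: [0.1, 0.5, -0.2]
width: 0.0008
grip_force: 0.0
```

Emit:
carry_out:
  deltas:
    - {"hand":0,"dp":[0,0,0.1],"spin":0}
    - {"hand":0,"dp":[0,0,0.2],"spin":0}
    - {"hand":0,"dp":[0,0,0.3],"spin":0}
    - {"hand":0,"dp":[0,0,0.4],"spin":0}
    - {"hand":0,"dp":[0,0,0.4],"spin":0}
    - {"hand":0,"dp":[0,0,0.4],"spin":0}

```text
time: 9.55
ee_pos: [0.6795, 0.0838, 0.1983]
eef_rot: [-0.031, 1.0, -0.0, 0.0]
ft_force: [0.3, 0.1, 1.1]
width: 0.0003
grip_force: 0.0
```

```bash
python3 - <<'E'
from h import *
s=read_state();e=s['ee_pos'];print(e,s['eef_rot'],s['ft_force'])
lx=(e[0]-.5635)*np.cos(.0633)+(e[1]-.0771)*np.sin(.0633);print('lx',lx)
# tip path: lower front corner on outer face at r=.1, half-thickness h
for th in np.arange(1.6,-.01,-.1):
    c=cov(.1,0,th,.006); print(round(th,2),'dx %.3f dz %.3f'%(-(c[0]+.012-lx)/.25,(e[2]-c[2])/.25))
cv2.imwrite('pics/b3.png',cv2.resize(camera('side')[:,:,::-1],(800,600))[150:450,250:700])
E
```

```text
[0.67954486 0.08377671 0.19826486] [-3.14088914e-02  9.99506619e-01 -2.46830996e-05  4.13784338e-06] [0.32615705 0.08864586 1.08502618]
lx 0.11623479999456804
1.6 dx 0.149 dz 0.030
1.5 dx 0.189 dz 0.028
1.4 dx 0.229 dz 0.031
1.3 dx 0.269 dz 0.037
1.2 dx 0.308 dz 0.048
1.1 dx 0.345 dz 0.062
1.0 dx 0.381 dz 0.080
0.9 dx 0.415 dz 0.101
0.8 dx 0.446 dz 0.125
0.7 dx 0.475 dz 0.153
0.6 dx 0.502 dz 0.183
0.5 dx 0.524 dz 0.216
0.4 dx 0.544 dz 0.251
0.3 dx 0.560 dz 0.288
0.2 dx 0.572 dz 0.326
0.1 dx 0.581 dz 0.365
-0.0 dx 0.585 dz 0.405
```

View pics/b3.png

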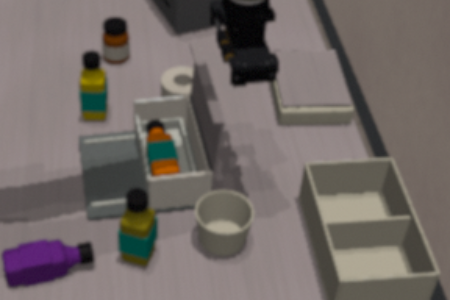

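The tool is behind the upright cover at about (255,65) in the crop, and the cover is untouched. I'll start swinging it.

Emit:
carry_out:
  deltas:
    - {"hand":0,"dp":[0.08,0,0.03],"spin":0}
    - {"hand":0,"dp":[0.13,0,0.03],"spin":0}
    - {"hand":0,"dp":[0.15,0,0.03],"spin":0}
    - {"hand":0,"dp":[0.17,0,0.03],"spin":0}
    - {"hand":0,"dp":[0.19,0,0.03],"spin":0}
    - {"hand":0,"dp":[0.21,0,0.03],"spin":0}
    - {"hand":0,"dp":[0.23,0,0.03],"spin":0}
    - {"hand":0,"dp":[0.25,0,0.033],"spin":0}
    - {"hand":0,"dp":[0.27,0,0.037],"spin":0}
    - {"hand":0,"dp":[0.29,0,0.043],"spin":0}
    - {"hand":0,"dp":[0.31,0,0.048],"spin":0}
    - {"hand":0,"dp":[0.325,0,0.055],"spin":0}
    - {"hand":0,"dp":[0.345,0,0.062],"spin":0}

```text
time: 10.9
ee_pos: [0.5935, 0.0784, 0.1818]
eef_rot: [-0.031, 1.0, -0.0, -0.0]
ft_force: [1.3, 0.1, 1.5]
width: 0.0007
grip_force: 0.9
```

Emit:
carry_out:
  deltas:
    - {"hand":0,"dp":[0.018,0,0.009],"spin":0}
    - {"hand":0,"dp":[0.036,0,0.018],"spin":0}
    - {"hand":0,"dp":[0.053,0,0.028],"spin":0}
    - {"hand":0,"dp":[0.07,0,0.039],"spin":0}
    - {"hand":0,"dp":[0.086,0,0.051],"spin":0}
    - {"hand":0,"dp":[0.1,0,0.063],"spin":0}
    - {"hand":0,"dp":[0.116,0,0.077],"spin":0}
    - {"hand":0,"dp":[0.13,0,0.091],"spin":0}

```text
time: 11.7
ee_pos: [0.561, 0.0764, 0.1589]
eef_rot: [-0.031, 1.0, -0.0, -0.0]
ft_force: [-0.6, 1.0, 2.0]
width: 0.0006
grip_force: 0.7
```

Emit:
carry_out:
  deltas:
    - {"hand":0,"dp":[0.014,0,0.015],"spin":0}
    - {"hand":0,"dp":[0.027,0,0.03],"spin":0}
    - {"hand":0,"dp":[0.039,0,0.046],"spin":0}
    - {"hand":0,"dp":[0.049,0,0.063],"spin":0}
    - {"hand":0,"dp":[0.06,0,0.08],"spin":0}
    - {"hand":0,"dp":[0.069,0,0.098],"spin":0}
    - {"hand":0,"dp":[0.078,0,0.116],"spin":0}
    - {"hand":0,"dp":[0.085,0,0.135],"spin":0}
    - {"hand":0,"dp":[0.092,0,0.154],"spin":0}
    - {"hand":0,"dp":[0.097,0,0.173],"spin":0}
    - {"hand":0,"dp":[0.102,0,0.192],"spin":0}
    - {"hand":0,"dp":[0.106,0,0.212],"spin":0}
    - {"hand":0,"dp":[0.108,0,0.225],"spin":0}
    - {"hand":0,"dp":[0.11,0,0.238],"spin":0}

```text
time: 13.1
ee_pos: [0.5341, 0.0747, 0.0995]
eef_rot: [-0.031, 1.0, 0.0, 0.0]
ft_force: [-0.5, -0.2, 0.9]
width: 0.0003
grip_force: 0.4
```

Emit:
carry_out:
  deltas:
    - {"hand":0,"dp":[0,0,0.006],"spin":0}
    - {"hand":0,"dp":[0,0,0.012],"spin":0}
    - {"hand":0,"dp":[0,0,0.018],"spin":0}

```text
time: 13.4
ee_pos: [0.5341, 0.0747, 0.0972]
eef_rot: [-0.031, 1.0, -0.0, 0.0]
ft_force: [-14.1, -2.4, 32.5]
width: 0.0005
grip_force: 16.4
```

Emit:
carry_out:
  deltas:
    - {"hand":0,"dp":[0,0,0],"spin":0}
    - {"hand":0,"dp":[0,0,-0.05],"spin":0}
    - {"hand":0,"dp":[0,0,-0.2],"spin":0}
    - {"hand":0,"dp":[0,0,-0.4],"spin":0}
    - {"hand":0,"dp":[-0.3,0,-0.6],"spin":0}
    - {"hand":0,"dp":[-0.6,0,-0.6],"spin":0}
    - {"hand":0,"dp":[-0.8,0,-0.6],"spin":0}
    - {"hand":0,"dp":[-0.8,0,-0.6],"spin":0}
    - {"hand":0,"dp":[-0.8,0,-0.6],"spin":0}
    - {"hand":0,"dp":[-0.8,0,-0.6],"spin":0}

```text
time: 14.4
ee_pos: [0.7347, 0.0874, 0.2435]
eef_rot: [-0.031, 1.0, -0.0, -0.001]
ft_force: [0.6, -0.2, -0.3]
width: 0.0002
grip_force: 0.0
```

```bash
python3 - <<'E'
from h import *
s=read_state();print(s['ee_pos'],s['ft_force'])
cv2.imwrite('pics/b4.png',cv2.resize(cv2.resize(camera('side')[:,:,::-1],(800,600))[200:450,230:560],(660,500)))
E
```

```text
[0.73465081 0.08738217 0.243459  ] [ 0.64534029 -0.15796856 -0.29641295]
```

View pics/b4.png

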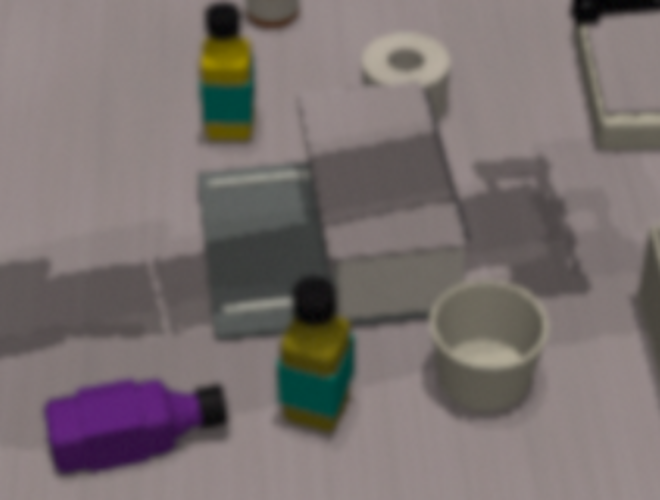

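The cover is flat on the housing at about (380,165), the carriage is in, the bystanders haven't moved, and the arm touches nothing.

```bash
python3 -c "
from bench import *
print(close_job())"
```

```text
the job is handed in; nothing more can be done
None
```

The job is handed in: the carriage is home against its stop with the bottle in it when last seen, the cover is fully shut, and the bystanders in view had not moved; no verdict was returned.

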